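Hang the pointer in its ring behind the calibration weights

ROBOT

A 6-joint arm with a two-finger parallel gripper is mounted at the origin on the work surface. World frame = base frame: x ahead of the robot, y to its left, z up, the work surface at z = 0. Lengths are in m, angles in rad, forces in N, time in s.
With the tool pointing down it reaches from about 0.35 to 0.775 m from the base axis. Payload 5.5 kg.
Tool frame: the origin (TCP) lies on the mounting face of the last link; the fingertips stand 173 mm ahead of it and the grasp point (between the pads) lies 155 mm ahead of it; z points along the fingers, y is the direction in which the jaws open and shut (so a half turn about z gives the same grasp; the last joint's range is limited). The gripper opens to 85 mm and grips with 20 to 120 N. Pads are 22 mm wide; open, the fingers measure 114 mm over their backs; the gripper's body (76 mm by 85 mm) begins 54 mm behind the grasp point. The pads swing forward as they close: fully open they stand 13 mm farther back than shut.
Start: joints at [0.993, 0.313, 0.046, 1.304, 0, 1.431], TCP at [0.244, 0.521, 0.405] pointing down, gripper open.
Joint ranges: [-2.76, 2.76], [-0.86, 1.69], [-1.03, 1.26], [-2.2, 2.34], [-1.47, 1.5], [-3.14, 3.14]. Speed limits (rad/s): [2.57, 2.57, 3.14, 3.14, 3.14, 3.14].

INTERFACE

Orientations are given as a unit quaternion [w, x, y, z].
In Python, from workcell import get_state, eyes, env gives the robot as it stands. The module is installed in compiled form; this text tells all that it offers.
- The arm moves only by the tool carry_out, never from a script. Its argument "motion" is a list of rows, each an object of numbers: "jaw": the opening, from -1 (shut) to 1 (fully open); "tx", "ty", "tz": the shift along the tool's x, y, z in cm; "wx", "wy", "wz": the turn, a rotation vector about the tool's x, y, z in degrees. In form: [{"jaw": .., "tx": .., "ty": .., "tz": .., "wx": .., "wy": .., "wz": ..}, ...]. A call has 1 to 20 rows; each row shifts and turns the commanded pose from where the row before left it, along the tool's axes as they then stand; what a row does not reach is not made up. A row lasts 1/8 s, in which the tool goes at most 62.5 mm and 10.7 degrees, less where a joint would pass 70% of its speed; a pose out of reach is approached as far as the arm can. A call with a gripper value outside its range is refused whole. The fingers move at their own pace and stop on an object; "force" is the grip in N (left out, the last holds). Time passes only in rows, so rows that do not move let the fingers close. It gives the time, the measured TCP pose, the force and the opening at its end, in the units of the state.
- get_state(): the state, without advancing time (a new reading comes with each control period).
- eyes.read_camera(name): name is "scene" or "side" or "wrist"; returns the picture (420x560x3 uint8, blue, green, red); there is no depth.
- eyes.calibration(name): a dict with "K" (3x3 intrinsics, pixels), "camera_from_world" (4x4, takes a point from world to camera coordinates). Camera axes: x right, y up, looking along -z (the intrinsics and any distortion apply to the point x, -y, -z); pixel columns grow to the right and rows downward; lengths in m; the calibration is good to about 2 mm. A picture is of the moment at which its call begins: read the wrist's pose just before it. calibration takes no time and is no camera call; for the wrist camera it gives the pose at the moment of the call.
- env.hand_in(): hands the job in, once; it reports no verdict.
The state is a dict: "clock": time; "joint_pos": joint angles; "qvel": joint speeds; "tau": joint torques, N m; "tcp_pos": TCP position; "orientation": TCP orientation; "wrist_force": force on the tool from outside, world axes, zero at the start; "ft_torque": the same for the moment, N m; "finger_gap": finger opening in m.
Only numpy, scipy, OpenCV 4.12 (cv2) and the standard library are available. Lean on these libraries where they do the work, as an engineer would, in place of code of your own. Each camera call takes 0.05 s, during which the arm holds its last target.

TASK

One of the round brass weights is sitting on top of the ring at the mouth of the weight lane; slide it back off the ring into the lane, keeping all three weights standing on the lane's deck. Then take the steel pointer from its sloping cradle and lower it, black handle first, down through that ring until its drum-shaped head sits flat on the ring, and let go. Do not push the other things on the table about.

Things in the scene. Friction and masses are not known exactly. Their poses are not given: they have to be found in the camera images.
- ring (a point): Centre of the top face of the fixed steel ring the pointer is to hang in: bore 24 mm, 52 mm across, 14 mm thick, its top 115 mm above the table, nothing below the bore. z is up; x points along the weight lane, away from the ring. Free space on its -x side and at both sides (y).
- stand: Fixed lane for weights; origin on the table below the ring's centre, axes as the ring's. Aluminium deck 80 mm wide, flush with the ring's top (z = 115 mm), from x = 22 mm; side rails (inner faces y = +/-28 mm, 6 mm thick, 14 mm above the deck) from x = 38 mm to an end wall, inner face x = 226 mm. The first weight can go to x = 90 mm, pushing the others along.
- weight_a_center (a point): Centre (15 mm up) of one of three identical brass weights: upright disc 50 mm across, 30 mm high, with a small knob on top (18 mm across, top 45 mm above the foot); 0.3 to 0.6 kg, free to slide. They stand in a row along the lane; any of the three may be the one that starts on the ring, within 6 mm of its axis.
- weight_b_center (a point): Centre (15 mm up) of one of three identical brass weights: upright disc 50 mm across, 30 mm high, with a small knob on top (18 mm across, top 45 mm above the foot); 0.3 to 0.6 kg, free to slide. They stand in a row along the lane; any of the three may be the one that starts on the ring, within 6 mm of its axis.
- weight_c_center (a point): Centre (15 mm up) of one of three identical brass weights: upright disc 50 mm across, 30 mm high, with a small knob on top (18 mm across, top 45 mm above the foot); 0.3 to 0.6 kg, free to slide. They stand in a row along the lane; any of the three may be the one that starts on the ring, within 6 mm of its axis.
- pointer_head (a point): Centre of the pointer's steel drum head, 42 mm across, 40 mm long. z runs along the tool, away from the black handle: 20 mm across, tapered end, from 20 to 120 mm behind this point. A cone 22 mm long stands on the head's other face. 0.2 to 0.4 kg. Starts loose in a V-groove, 32 degrees from vertical, head up, leaning roughly to the robot. Seated, this point is 20 mm above the ring.
- cradle: Fixed sloping aluminium V-groove on a base plate 120 by 70 mm. Origin on the table straight below the pointer's head as it rests there; the groove runs from the head down towards the cradle's +x (z up), supporting the handle from below up to 13 mm short of the head's underside; the groove is 36 mm wide across y and nothing of the cradle stands beside the head.
- wide_ring: Bystander: a fixed ring stand, bore 56 mm, 80 mm across, top 100 mm above the table, on a post at its +y side; too wide for the pointer's head to catch. Origin on the table below the ring's axis.
- shield: Bystander: loose semicircular lead shield, an upright curved wall of radius 56 mm, 75 mm high, bulging to its +x. Origin on the table at the centre of the semicircle.
- phantom: Bystander: loose translucent line-pair phantom, a flat slab 65 by 100 by 12 mm (x, y, z). Origin under its centre.
- wedge: Bystander: loose aluminium step wedge, 50 by 90 mm (x, y), rising in five steps to 40 mm at +y. Origin under its centre.
- jar: Bystander: loose white plastic jar, 60 mm across, 75 mm high. Origin under its centre.

How it is judged:
By the outcome, as a careful person would: the job done as asked, in the order asked, and still so for the second after the job is handed in, with the robot touching nothing.
It also fails if it takes over 64 s, if anything falls off the work surface, if the arm or the gripper's body presses on something with over 40 N, if the wrist force passes 120 N, or if a joint passes its speed limit or range.

## Working session

There is one attempt and no reset: what is moved stays moved. The work goes in short steps, Python scripts to look and compute and a tool call to move; the robot and the scene stay as the last step left them, time stands still between calls to the robot, and variables do not carry over. Pictures are saved under pics/ and viewed, and the job is handed in when it is done.

Besides the shell and the picture viewer there is one more tool, called after "Call:" as a command line: name --argument value ..., lists and objects as JSON in quotes. carry_out: Moves the arm, as the interface text tells. Its arguments: {"type":"object","properties":{"motion":{"type":"array"},"force":{"type":"number"}},"required":["motion"]}

```bash
mkdir -p pics; python3 - <<'E'
from workcell import get_state, eyes, env
import cv2
for n in ["scene","side","wrist"]:
    c=eyes.calibration(n); im=eyes.read_camera(n); cv2.imwrite(f"pics/{n}0.png",im); print(n,c)
print(get_state())
E
```

```text
scene {'K': array([[379.59239701,   0.        , 281.88437065],
       [  0.        , 379.59239701, 208.88137057],
       [  0.        ,   0.        ,   1.        ]]), 'camera_from_world': array([[-0.64133027,  0.76715826, -0.01279407,  0.36551329],
       [-0.49572869, -0.40157771,  0.77005741,  0.19321077],
       [ 0.58561808,  0.50020351,  0.6378463 , -1.28425867],
       [ 0.        ,  0.        ,  0.        ,  1.        ]])}
side {'K': array([[488.12878379,   0.        , 287.08367271],
       [  0.        , 488.12878379, 214.62430705],
       [  0.        ,   0.        ,   1.        ]]), 'camera_from_world': array([[ 0.91935158, -0.39322072, -0.01304351, -0.53339646],
       [ 0.23224072,  0.51562227,  0.82474112, -0.1919391 ],
       [-0.31757978, -0.76125629,  0.56536002, -1.33053636],
       [ 0.        ,  0.        ,  0.        ,  1.        ]])}
wrist {'K': array([[294.27299435,   0.        , 280.18566227],
       [  0.        , 294.27299435, 217.21748986],
       [  0.        ,   0.        ,   1.        ]]), 'camera_from_world': array([[ 0.42451469,  0.90541369, -0.00365219
[... 175 characters left out ...]
        ,  1.        ]])}
{'clock': 0.15, 'joint_pos': array([9.93387985e-01, 3.13834208e-01, 4.52638824e-02, 1.30360492e+00,
       2.15899812e-05, 1.43121427e+00]), 'qvel': array([-0.00132116, -0.00201   ,  0.00271535, -0.00146339, -0.00190401,
        0.00027269]), 'tau': array([ 2.49050572e-03, -4.81064701e+01,  2.98816127e+01,  1.38607752e-02,
       -1.06688387e-04,  1.40513009e-05]), 'tcp_pos': array([0.24370584, 0.52064998, 0.40401975]), 'orientation': array([-2.52015518e-04,  2.17168787e-01,  9.76133824e-01, -6.41838148e-04]), 'wrist_force': array([-0.64722971,  0.49326627, -0.17261286]), 'ft_torque': array([ 0.02527042,  0.02921061, -0.01735762]), 'finger_gap': 0.08543887311486277}
```

View pics/scene0.png

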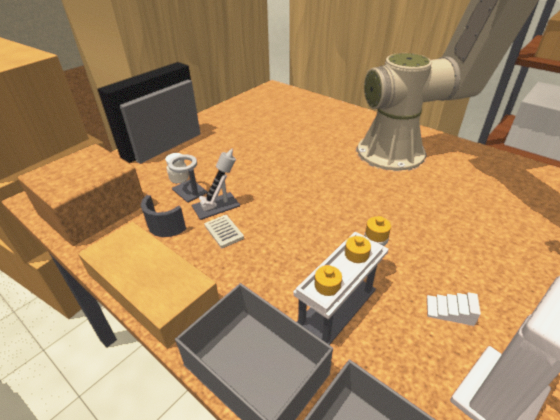

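View pics/side0.png

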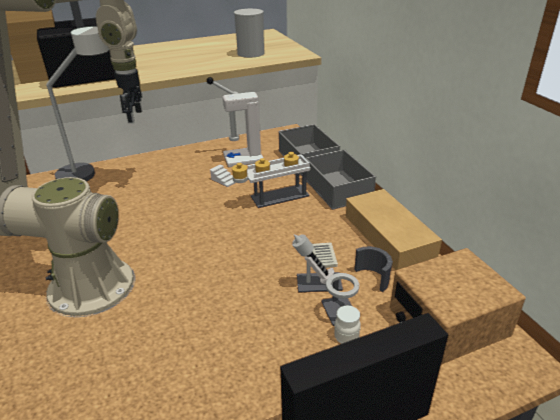

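View pics/wrist0.png

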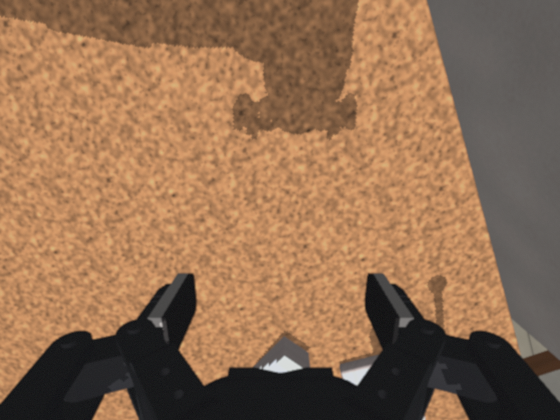

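The scene view shows the weights at about (378,228), (358,248) and (329,280), and the pointer's head at about (227,160). Next I'll enlarge these.

```bash
python3 - <<'E'
import cv2
s=cv2.imread("pics/scene0.png"); d=cv2.imread("pics/side0.png")
def crop(im,x0,y0,x1,y1,k,n):
    cv2.imwrite(f"pics/{n}.png",cv2.resize(im[y0:y1,x0:x1],None,fx=k,fy=k,interpolation=cv2.INTER_CUBIC))
crop(s,290,205,400,335,4.5,"c1") if 0 else crop(s,285,205,405,345,4,"c1")
crop(s,160,135,260,225,6,"c2")
crop(d,215,140,325,215,7,"c3")
crop(d,280,225,380,315,6,"c4")
E
```

```text
(no output)
```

View pics/c1.png

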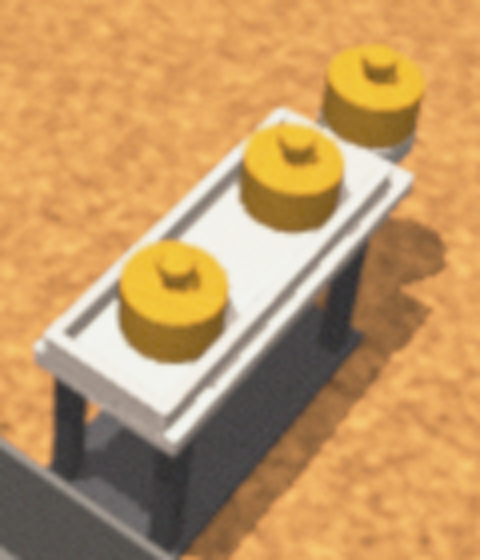

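View pics/c2.png

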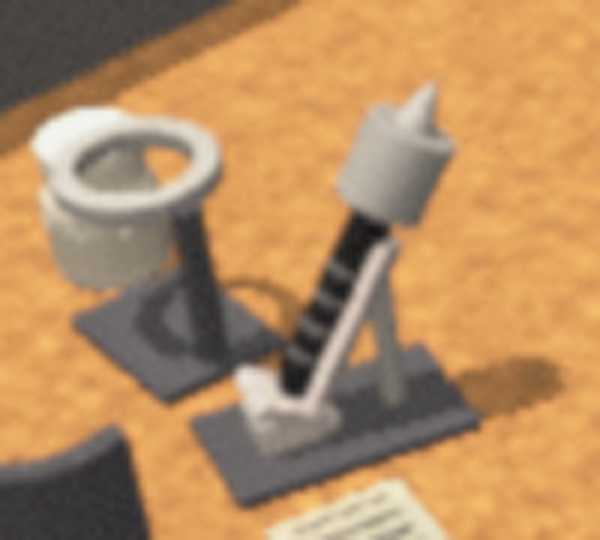

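View pics/c3.png

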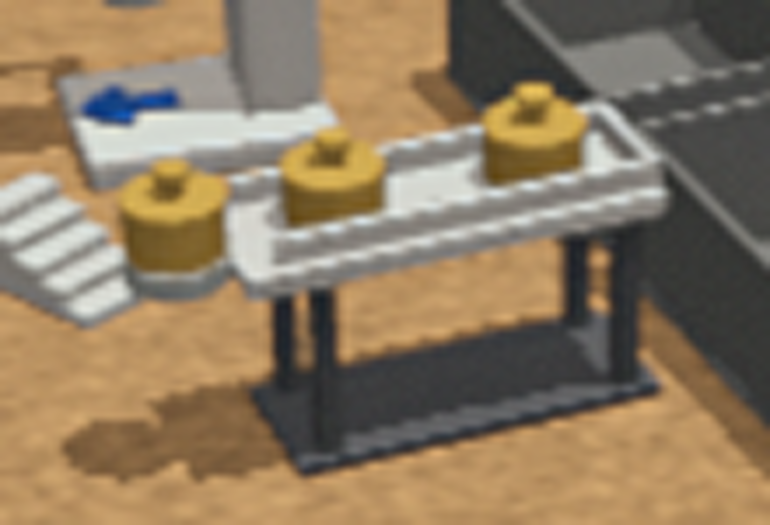

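View pics/c4.png

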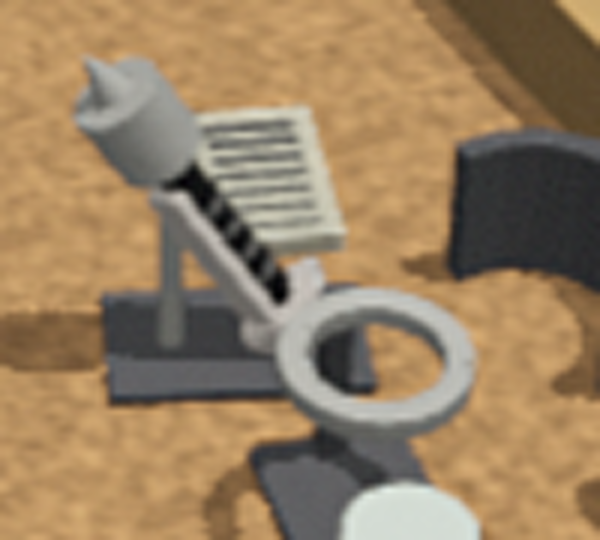

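```bash
cat > h.py <<'E'
import numpy as np, cv2
C={'scene':(np.array([[379.59239701,0,281.88437065],[0,379.59239701,208.88137057],[0,0,1]]),np.array([[-0.64133027,0.76715826,-0.01279407,0.36551329],[-0.49572869,-0.40157771,0.77005741,0.19321077],[0.58561808,0.50020351,0.6378463,-1.28425867]])),
'side':(np.array([[488.12878379,0,287.08367271],[0,488.12878379,214.62430705],[0,0,1]]),np.array([[0.91935158,-0.39322072,-0.01304351,-0.53339646],[0.23224072,0.51562227,0.82474112,-0.1919391],[-0.31757978,-0.76125629,0.56536002,-1.33053636]]))}
F=np.diag([1,-1,-1])
def P(n):
    K,E=C[n]; return K@F@E
def proj(n,X,PP=None):
    M=P(n) if PP is None else PP
    X=np.atleast_2d(X); h=np.c_[X,np.ones(len(X))]@M.T; return h[:,:2]/h[:,2:]
def tri(a,b):
    return cv2.triangulatePoints(P('scene'),P('side'),np.array(a,float).reshape(2,1),np.array(b,float).reshape(2,1))
def tri3(a,b):
    h=tri(a,b).ravel(); X=h[:3]/h[3]
    e=[proj('scene',X)[0]-a,proj('side',X)[0]-b]; return X,np.round(np.r_[e[0],e[1]],1)
def onz(n,uv,z,PP=None):
    M=P(n) if PP is None else PP
    A=np.c_[M[:,:2],-np.array([uv[0],uv[1],1.])]; return np.linalg.solve(A,-(M[:,2]*z+M[:,3]))[:2]
def un(c,off,k): return np.array(off)+(np.array(c)+.5)/k-.5
E
python3 - <<'E'
from h import *
np.set_printoptions(precision=4,suppress=True)
c1=lambda *c:un(c,(285,205),4); c2=lambda *c:un(c,(160,135),6); c3=lambda *c:un(c,(215,140),7); c4=lambda *c:un(c,(280,225),6)
for nm,a,b in [("w1 knob",c1(381,64),c3(170,168)),("w2",c1(299,142),c3(331,138)),("w3",c1(181,262),c3(534,92)),
 ("apex",c2(433,84),c4(90,62)),("deck corner near",c1(412,178),c3(228,180)),("headtop",c2(413,130),c4(112,95)),("groove low",c2(295,390),c4(280,300))]:
    print(nm,*tri3(a,b))
print([onz('scene',c1(*p),.115) for p in [(412,178),(175,445),(40,348)]],[onz('side',c3(*p),.115) for p in [(252,285),(665,195)]])
# cradle base top corners z~.0? 
print("cr",[onz('scene',c2(*p),0.006) for p in [(190,425),(240,500),(480,420),(425,348)]],[onz('side',c4(*p),0.006) for p in [(108,365),(108,295),(375,365)]])
print("wr",[onz('scene',c2(x,y),.1) for x,y in [(135,165)]],onz('side',c4(375,360),.1))
E
```

```text
w1 knob [0.5058 0.2133 0.1552] [ 0.4 -0.2  0.1  0.1]
w2 [0.5831 0.2103 0.1553] [ 0.1 -0.   0.   0. ]
w3 [0.6854 0.21   0.1576] [-0.3  0.2 -0.1 -0. ]
apex [ 0.5083 -0.2204  0.1655] [-0.3  0.1 -0.2 -0.1]
deck corner near [0.5431 0.2522 0.1228] [-1.5  1.  -0.6 -0.4]
headtop [ 0.5183 -0.2232  0.1466] [ 0.3 -0.1  0.2  0. ]
groove low [ 0.5868 -0.2504  0.0291] [-0.5  0.1 -0.3 -0.1]
[array([0.531 , 0.2506]), array([0.7393, 0.2479]), array([0.7355, 0.1708])] [array([0.5253, 0.1642]), array([0.7326, 0.1625])]
cr [array([ 0.6165, -0.2927]), array([ 0.6371, -0.2331]), array([ 0.5283, -0.1896]), array([ 0.5054, -0.2499])] [array([ 0.5102, -0.2356]), array([ 0.5294, -0.1926]), array([ 0.6191, -0.284 ])]
wr [array([ 0.5727, -0.3613])] [ 0.5674 -0.3693]
```

```bash
python3 - <<'E'
from h import *
np.set_printoptions(precision=3,suppress=True)
for p in [(229,165),(262,160),(222,176),(251,158)]: print('side',p,onz('side',p,0))
for p in [(455,390),(490,350),(530,370),(450,310)]: print('scene',p,onz('scene',p,0.))
E
python3 - <<'E'
import sys; sys.path.insert(0,'.')
from workcell import eyes,get_state
import numpy as np
from scipy.spatial.transform import Rotation as R
c=eyes.calibration('wrist')['camera_from_world']; s=get_state(); q=s['orientation']
T=np.eye(4);T[:3,:3]=R.from_quat(np.r_[q[1:],q[0]]).as_matrix();T[:3,3]=s['tcp_pos']
print(np.round(np.linalg.inv(T)@np.linalg.inv(c),4))
E
```

```text
side (229, 165) [0.549 0.496]
side (262, 160) [0.679 0.481]
side (222, 176) [0.499 0.426]
side (251, 158) [0.646 0.515]
scene (455, 390) [0.654 0.467]
scene (490, 350) [0.536 0.49 ]
scene (530, 370) [0.531 0.559]
scene (450, 310) [0.496 0.397]
[[-6.000e-04  9.495e-01  3.137e-01  8.060e-02]
 [ 1.000e+00 -1.000e-04  2.100e-03 -2.000e-04]
 [ 2.000e-03  3.137e-01 -9.495e-01  3.020e-02]
 [ 0.000e+00  0.000e+00  0.000e+00  1.000e+00]]
```

```bash
python3 - <<'E'
import cv2
d=cv2.imread("pics/side0.png");s=cv2.imread("pics/scene0.png")
a=cv2.resize(d[60:200,180:330],None,fx=4,fy=4,interpolation=cv2.INTER_CUBIC)
cv2.imwrite("pics/c5.png",a)
E
```

```text
(no output)
```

View pics/c5.png

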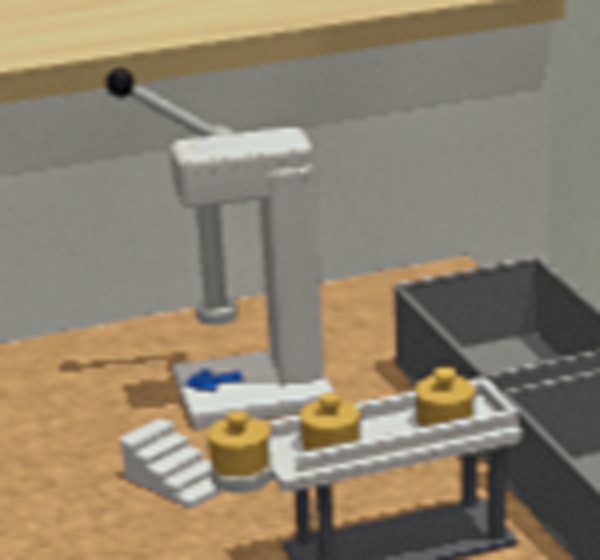

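The press stands at y > 0.46, so I'll move in -y first. Then I'll hover past the ring so the wrist camera looks down on it.

Call:
carry_out --motion '[{"wz":-8.4},{"wz":-8.4},{"wz":-8.2},{"tx":-2.3,"ty":-5.4},{"tx":-2.3,"ty":-5.4},{"tx":-2.3,"ty":-5.4},{"tx":-2.3,"ty":-5.4},{"tx":-2.3,"ty":-5.4},{"tx":-5,"ty":-1},{"tx":-5,"ty":-1},{"tx":-5,"ty":-1},{"tx":-5,"ty":-1},{"tx":-4},{"tz":0}]'

```text
invalid input at $.motion[0]: expected keys jaw, tx, ty, tz, wx, wy, wz
```

```bash
cat > wr.py <<'E'
from h import *
from workcell import eyes,get_state
from scipy.spatial.transform import Rotation as R
import sys,json
def shot(n,fn):
    c=eyes.calibration(n); s=get_state(); im=eyes.read_camera(n); cv2.imwrite(f"pics/{fn}.png",im)
    M=c['K']@F@c['camera_from_world'][:3]; np.save(f"pics/{fn}.npy",M); return im,s
def pose():
    s=get_state();q=s['orientation'];return s['tcp_pos'],R.from_quat(np.r_[q[1:],q[0]]).as_matrix(),s
E
python3 - <<'E'
from wr import *
shot('wrist','w1'); p,r,s=pose(); print(p,r,s['joint_pos'],s['clock'])
E
```

```text
[0.24374329 0.52067674 0.40412297] [[-9.05666165e-01  4.23991044e-01 -6.26526762e-04]
 [ 4.23991477e-01  9.05665663e-01 -9.66208697e-04]
 [ 1.57759941e-04 -1.14070453e-03 -9.99999337e-01]] [ 9.93363876e-01  3.13768765e-01  4.54250595e-02  1.30360418e+00
 -2.48258467e-06  1.43121182e+00] 0.2
```

View pics/w1.png

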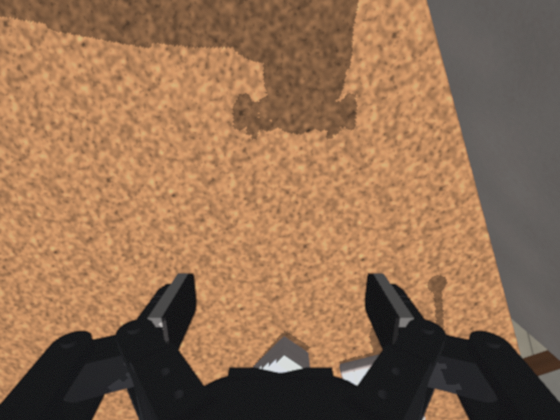

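The call was refused because every row needs all the keys, so I'll resend it in full.

Call:
carry_out --motion '[{"jaw":-0.75,"tx":0,"ty":0,"tz":0,"wx":0,"wy":0,"wz":-8.4},{"jaw":-0.75,"tx":0,"ty":0,"tz":0,"wx":0,"wy":0,"wz":-8.4},{"jaw":-0.75,"tx":0,"ty":0,"tz":0,"wx":0,"wy":0,"wz":-8.2},{"jaw":-0.75,"tx":-2.3,"ty":-5.4,"tz":0,"wx":0,"wy":0,"wz":0},{"jaw":-0.75,"tx":-2.3,"ty":-5.4,"tz":0,"wx":0,"wy":0,"wz":0},{"jaw":-0.75,"tx":-2.3,"ty":-5.4,"tz":0,"wx":0,"wy":0,"wz":0},{"jaw":-0.75,"tx":-2.3,"ty":-5.4,"tz":0,"wx":0,"wy":0,"wz":0},{"jaw":-0.75,"tx":-2.3,"ty":-5.4,"tz":0,"wx":0,"wy":0,"wz":0},{"jaw":-0.75,"tx":-5,"ty":-1,"tz":0,"wx":0,"wy":0,"wz":0},{"jaw":-0.75,"tx":-5,"ty":-1,"tz":0,"wx":0,"wy":0,"wz":0},{"jaw":-0.75,"tx":-5,"ty":-1,"tz":0,"wx":0,"wy":0,"wz":0},{"jaw":-0.75,"tx":-5,"ty":-1,"tz":0,"wx":0,"wy":0,"wz":0},{"jaw":-0.75,"tx":-4,"ty":0,"tz":0,"wx":0,"wy":0,"wz":0},{"jaw":-0.75,"tx":0,"ty":0,"tz":0,"wx":0,"wy":0,"wz":0},{"jaw":-0.75,"tx":0,"ty":0,"tz":0,"wx":0,"wy":0,"wz":0}]'

```text
clock: 2.08
tcp_pos: [0.5979, 0.2102, 0.4041]
orientation: [-0.001, 0.001, 1.0, -0.0]
wrist_force: [-0.2, -0.4, 0.2]
finger_gap: 0.0107
```

```bash
python3 - <<'E'
from wr import *
np.set_printoptions(precision=4,suppress=True)
shot('wrist','w2'); p,r,s=pose(); print(p,r,s['joint_pos'],s['clock'],s['finger_gap'])
E
```

```text
[0.5975 0.2104 0.4046] [[-1.      0.001  -0.0011]
 [ 0.001   1.     -0.0001]
 [ 0.0011 -0.0001 -1.    ]] [0.212  0.4312 0.2178 1.3586 0.0002 0.213 ] 2.125 0.01060832055566074
```

View pics/w2.png

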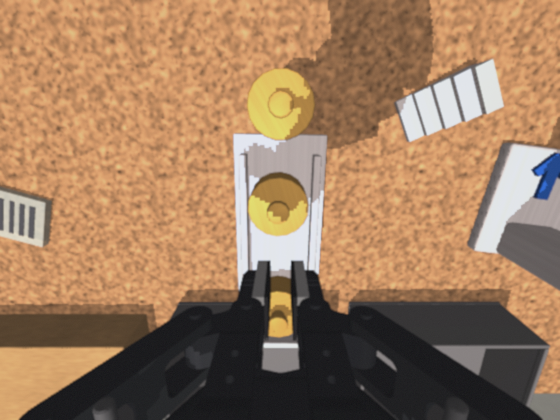

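The wrist view shows w1's knob at about (280,103), w2's knob at about (278,211), and the deck's end edge at row 135 from column 234 to 327.

```bash
python3 - <<'E'
import cv2
d=cv2.imread("pics/w2.png")
cv2.imwrite("pics/c6.png",cv2.resize(d[60:250,215:345],None,fx=3.15,fy=3.15,interpolation=cv2.INTER_CUBIC))
E
```

```text
(no output)
```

View pics/c6.png

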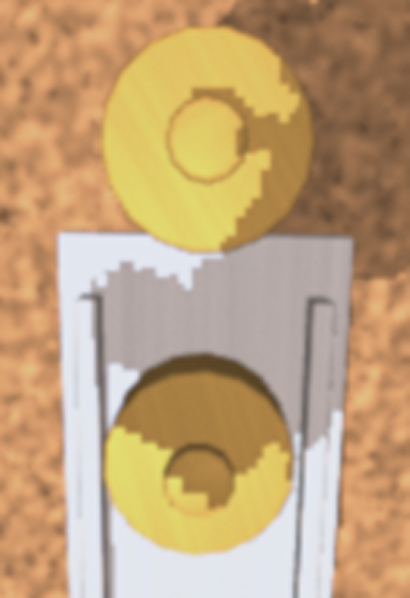

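```bash
python3 - <<'E'
from h import *
np.set_printoptions(precision=4,suppress=True)
M=np.load("pics/w2.npy"); u=lambda *c:un(c,(215,60),3.15); z=lambda c,h:onz('',u(*c),h,M)
print('deck',z((58,233),.115),z((353,238),.115)); print('rail',z((80,297),.129),z((335,302),.129))
print('w1 knob',z((206,139),.16),'disc',z((208,138),.145),[z(c,.145) for c in [(103,138),(314,138),(208,27),(208,250)]])
print('w2 knob',z((200,477),.16),'disc bottom',z((198,553),.145),z((104,460),.145),z((292,460),.145))
E
```

```text
deck [0.5273 0.1697] [0.5288 0.2491]
rail [0.5428 0.1768] [0.5442 0.2431]
w1 knob [0.5061 0.2097] disc [0.5051 0.2101] [array([0.5051, 0.1859]), array([0.5052, 0.2346]), array([0.482 , 0.2102]), array([0.5301, 0.2101])]
w2 knob [0.5823 0.2081] disc bottom [0.608  0.2073] [0.5823 0.1833] [0.5824 0.2316]
```

Call:
carry_out --motion '[{"jaw":-0.75,"tx":5,"ty":0,"tz":0,"wx":0,"wy":0,"wz":0},{"jaw":-0.75,"tx":5,"ty":0,"tz":0,"wx":0,"wy":0,"wz":0},{"jaw":-0.75,"tx":4.8,"ty":0,"tz":0,"wx":0,"wy":0,"wz":0},{"jaw":-0.75,"tx":0,"ty":0,"tz":4,"wx":0,"wy":0,"wz":0},{"jaw":-0.75,"tx":0,"ty":0,"tz":4,"wx":0,"wy":0,"wz":0},{"jaw":-0.75,"tx":0,"ty":0,"tz":2,"wx":0,"wy":0,"wz":0},{"jaw":-0.75,"tx":0,"ty":0,"tz":1,"wx":0,"wy":0,"wz":0},{"jaw":-0.75,"tx":0,"ty":0,"tz":0,"wx":0,"wy":0,"wz":0}]'

```text
clock: 3.12
tcp_pos: [0.4497, 0.2106, 0.2949]
orientation: [-0.0, 0.0, 1.0, 0.0]
wrist_force: [0.7, -0.1, -0.1]
finger_gap: 0.0106
```

```bash
python3 - <<'E'
from wr import *
np.set_printoptions(precision=4,suppress=True)
a,_=shot('side','s3'); b,_=shot('scene','sc3'); p,r,s=pose(); print(p,r,s['wrist_force'],s['clock'])
k=4
cv2.imwrite("pics/c7.png",np.hstack([cv2.resize(a[120:240,215:315],None,fx=4,fy=4),cv2.resize(b[190:310,310:410],None,fx=4,fy=4)]))
E
```

```text
[0.4505 0.2107 0.2958] [[-1.      0.0012  0.0017]
 [ 0.0012  1.      0.0006]
 [-0.0017  0.0006 -1.    ]] [-0.9539  0.5008 -0.1445] 3.225
```

View pics/c7.png

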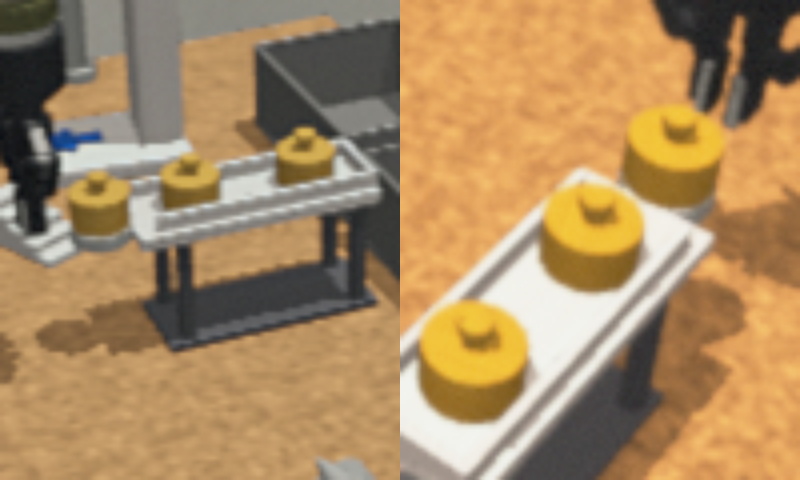

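The fingertips are behind w1 at about (30,228) in the crop, low on its side and above the ring's top. Now I'll push.

Call:
carry_out --motion '[{"jaw":-0.75,"tx":-1,"ty":0,"tz":0,"wx":0,"wy":0,"wz":0},{"jaw":-0.75,"tx":-1,"ty":0,"tz":0,"wx":0,"wy":0,"wz":0},{"jaw":-0.75,"tx":-1,"ty":0,"tz":0,"wx":0,"wy":0,"wz":0},{"jaw":-0.75,"tx":-1,"ty":-0.02,"tz":0,"wx":0,"wy":0,"wz":0},{"jaw":-0.75,"tx":-1,"ty":-0.02,"tz":0,"wx":0,"wy":0,"wz":0},{"jaw":-0.75,"tx":-1,"ty":-0.02,"tz":0,"wx":0,"wy":0,"wz":0},{"jaw":-0.75,"tx":-1,"ty":-0.02,"tz":0,"wx":0,"wy":0,"wz":0},{"jaw":-0.75,"tx":-1,"ty":-0.02,"tz":0,"wx":0,"wy":0,"wz":0},{"jaw":-0.75,"tx":-1,"ty":-0.02,"tz":0,"wx":0,"wy":0,"wz":0},{"jaw":-0.75,"tx":-0.9,"ty":0,"tz":0,"wx":0,"wy":0,"wz":0},{"jaw":-0.75,"tx":0,"ty":0,"tz":0,"wx":0,"wy":0,"wz":0}]'

```text
clock: 4.6
tcp_pos: [0.5493, 0.2091, 0.2945]
orientation: [-0.001, 0.001, 1.0, 0.0]
wrist_force: [-3.3, 0.6, 3.6]
finger_gap: 0.0105
```

```bash
python3 - <<'E'
from wr import *
np.set_printoptions(precision=4,suppress=True)
a,_=shot('side','s4'); b,_=shot('scene','sc4'); p,r,s=pose(); print(p,s['wrist_force'],s['clock'])
cv2.imwrite("pics/c8.png",np.hstack([cv2.resize(a[120:240,220:320],None,fx=4,fy=4),cv2.resize(b[200:320,300:400],None,fx=4,fy=4)]))
E
```

```text
[0.5492 0.2091 0.2945] [-4.3545  0.5238  3.2259] 4.7
```

View pics/c8.png

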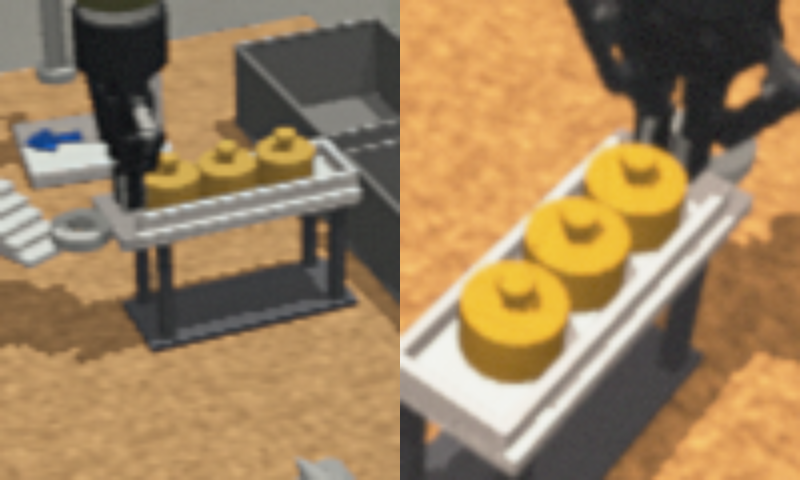

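All three weights are standing in a row in the lane and the ring is bare. I'll back off, rise and measure the ring from the wrist camera.

Call:
carry_out --motion '[{"jaw":-0.75,"tx":1.5,"ty":0,"tz":0,"wx":0,"wy":0,"wz":0},{"jaw":-0.75,"tx":2,"ty":0,"tz":0,"wx":0,"wy":0,"wz":0},{"jaw":-0.75,"tx":0,"ty":0,"tz":-4,"wx":0,"wy":0,"wz":0},{"jaw":-0.75,"tx":0,"ty":0,"tz":-5,"wx":0,"wy":0,"wz":0},{"jaw":0.3,"tx":-2,"ty":0,"tz":-3,"wx":0,"wy":0,"wz":0},{"jaw":0.3,"tx":0,"ty":0,"tz":0,"wx":0,"wy":0,"wz":0},{"jaw":0.3,"tx":0,"ty":0,"tz":0,"wx":0,"wy":0,"wz":0}]'

```text
clock: 5.58
tcp_pos: [0.5345, 0.209, 0.4138]
orientation: [-0.0, 0.001, 1.0, -0.0]
wrist_force: [-0.8, -0.2, -0.6]
finger_gap: 0.0558
```

```bash
python3 - <<'E'
from wr import *
np.set_printoptions(precision=4,suppress=True)
a,_=shot('wrist','w5'); p,r,s=pose(); print(p,s['wrist_force'],s['clock'])
cv2.imwrite("pics/c9.png",cv2.resize(a[90:310,200:360],None,fx=2.7,fy=2.7,interpolation=cv2.INTER_CUBIC))
E
```

```text
[0.5341 0.209  0.4133] [ 0.6118 -0.0586 -0.7771] 5.625
```

View pics/w5.png

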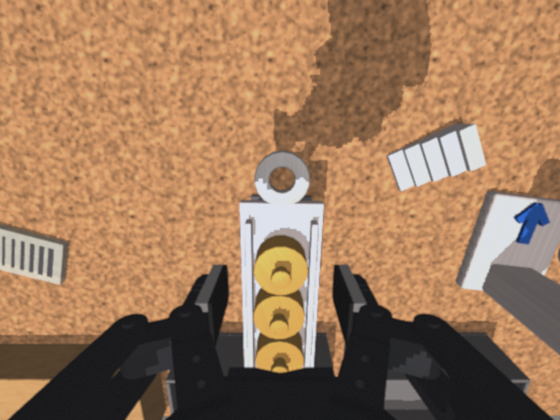

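View pics/c9.png

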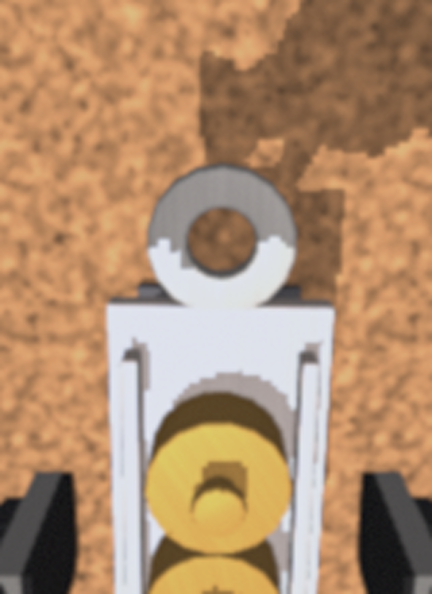

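```bash
python3 - <<'E'
from h import *
np.set_printoptions(precision=4,suppress=True)
M=np.load("pics/w5.npy"); u=lambda *c:un(c,(200,90),2.7); z=lambda c,h:onz('',u(*c),h,M)
print('ring',z((222,239),.115),z((222.5,241),.115),[z(c,.115) for c in[(149,239),(295,239),(222,166),(222,312)]]); print('deck',z((107,303),.115),z((334,306),.115)); print('w1',z((218,505),.16))
# ring from side/scene
a=cv2.imread('pics/side0.png')
print('side proj',proj('side',[.506,.21,.115]),proj('scene',[.506,.21,.115]))
# pointer pose fit
c2=lambda *c:un(c,(160,135),6); c4=lambda *c:un(c,(280,225),6)
E
python3 - <<'E'
import cv2,numpy as np
a=cv2.imread('pics/s4.png');b=cv2.imread('pics/sc4.png')
cv2.imwrite("pics/c10.png",np.hstack([cv2.resize(a[170:195,220:260],None,fx=10,fy=10,interpolation=cv2.INTER_CUBIC),cv2.resize(b[225:250,365:405],None,fx=10,fy=10,interpolation=cv2.INTER_CUBIC)]))
E
```

```text
ring [0.5043 0.2099] [0.5049 0.2101] [array([0.5042, 0.185 ]), array([0.5043, 0.2348]), array([0.4798, 0.2099]), array([0.5301, 0.2099])]
deck [0.5268 0.1696] [0.528  0.2491]
w1 [0.581  0.2084]
side proj [[240.218  175.0156]] [[375.9604 233.9218]]
```

View pics/c10.png

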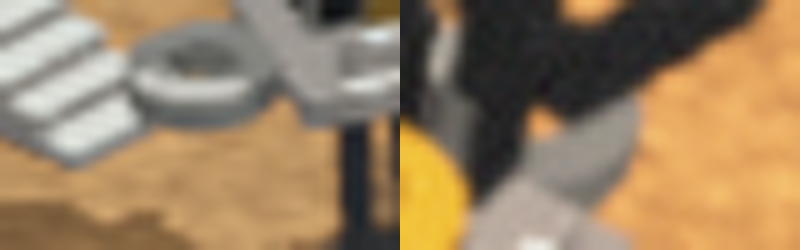

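Call:
carry_out --motion '[{"jaw":0.5,"tx":2,"ty":-5.5,"tz":0,"wx":0,"wy":0,"wz":0},{"jaw":0.5,"tx":2,"ty":-5.5,"tz":0,"wx":0,"wy":0,"wz":0},{"jaw":0.5,"tx":2,"ty":-5.5,"tz":0,"wx":0,"wy":0,"wz":0},{"jaw":0.5,"tx":2,"ty":-5.5,"tz":0,"wx":0,"wy":0,"wz":0},{"jaw":0.5,"tx":2,"ty":-5.5,"tz":0,"wx":0,"wy":0,"wz":0},{"jaw":0.5,"tx":2,"ty":-5.5,"tz":0,"wx":0,"wy":0,"wz":0},{"jaw":0.5,"tx":2,"ty":-5.5,"tz":0,"wx":0,"wy":0,"wz":0},{"jaw":0.5,"tx":0,"ty":0,"tz":2,"wx":0,"wy":0,"wz":10.5},{"jaw":0.5,"tx":0,"ty":0,"tz":1.5,"wx":0,"wy":0,"wz":10.4},{"jaw":0.5,"tx":0,"ty":0,"tz":1.5,"wx":0,"wy":-8,"wz":0},{"jaw":0.5,"tx":0,"ty":0,"tz":0,"wx":0,"wy":-8,"wz":0},{"jaw":0.5,"tx":0,"ty":0,"tz":0,"wx":0,"wy":-8,"wz":0},{"jaw":0.5,"tx":0,"ty":0,"tz":0,"wx":0,"wy":-8,"wz":0},{"jaw":0.5,"tx":0,"ty":0,"tz":0,"wx":0,"wy":0,"wz":0},{"jaw":0.5,"tx":0,"ty":0,"tz":0,"wx":0,"wy":0,"wz":0}]'

```text
clock: 7.5
tcp_pos: [0.3934, -0.1754, 0.3641]
orientation: [0.269, 0.175, 0.946, -0.05]
wrist_force: [-0.2, 0.5, -1.1]
finger_gap: 0.064
```

```bash
python3 - <<'E'
from wr import *
np.set_printoptions(precision=4,suppress=True)
a,_=shot('wrist','w6'); p,r,s=pose(); print(p,r,s['joint_pos'],s['clock'],s['finger_gap'])
b,_=shot('side','s6')
E
```

```text
[ 0.3939 -0.1757  0.3645] [[-0.7931  0.3581  0.4927]
 [ 0.3044  0.9337 -0.1887]
 [-0.5276  0.0004 -0.8495]] [-0.6507 -0.1978 -0.7008  0.5303  0.1489 -0.2433] 7.55 0.06369704442820445
```

View pics/w6.png

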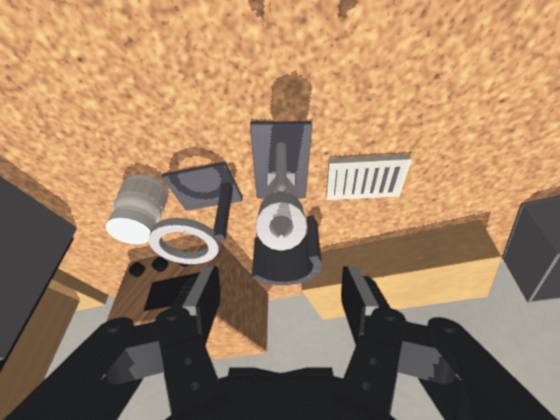

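View pics/s6.png

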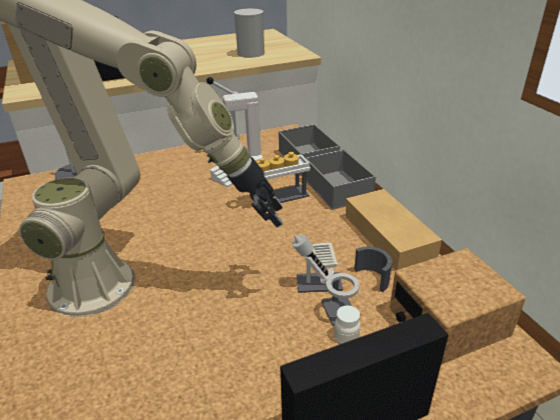

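The wrist view shows the pointer end-on: drum face centred at about (282,226), cone near (281,223), cradle base above it.

```bash
python3 - <<'E'
import cv2
d=cv2.imread("pics/w6.png")
cv2.imwrite("pics/c11.png",cv2.resize(d[110:290,240:330],None,fx=3.3*1,fy=3.3,interpolation=cv2.INTER_CUBIC))
E
```

```text
(no output)
```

View pics/c11.png

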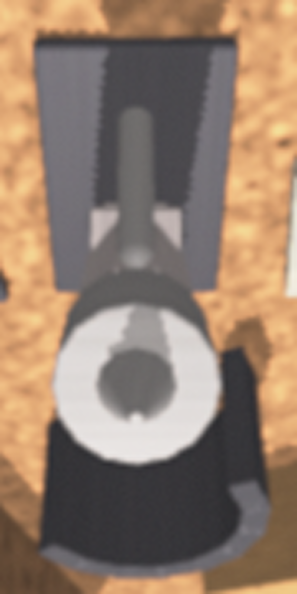

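```bash
cat > fit.py <<'E'
from h import *
from scipy.optimize import least_squares
np.set_printoptions(precision=4,suppress=True)
M=np.load("pics/w6.npy")
c2=lambda *c:un(c,(160,135),6); c4=lambda *c:un(c,(280,225),6); u=lambda *c:un(c,(240,110),3.3)
obs=[('w',.02,u(137,384.5)),('w',.042,u(137,415)),('scene',.02,c2(413,130)),('scene',.042,c2(433,84)),('side',.02,c4(115,92)),('side',.042,c4(90,62))]
obs+=[('scene',-.02,c2(381,192)) ]
def d_of(a,t): return np.array([-np.sin(t)*np.cos(a),-np.sin(t)*np.sin(a),np.cos(t)])
def res(p,t=np.radians(32)):
    d=d_of(p[3],t); r=[]
    for n,l,uv in obs: r.append(proj(n,p[:3]+l*d,M if n=='w' else None)[0]-uv)
    return np.array(r)
s=least_squares(lambda p:res(p).ravel(),[.529,-.228,.13,-.365])
print(s.x,np.degrees(s.x[3])); print(res(s.x))
s=least_squares(lambda p:res(p).ravel()[:4],[.529,-.228,.13,-.365]); print('wrist only',s.x)
E
python3 fit.py; python3 - <<'E'
from h import *
M=np.load('pics/w6.npy'); u=lambda *c:un(c,(240,110),3.3)
print([onz('',u(*c),.006,M) for c in [(37,42),(236,42),(56,288),(217,290)]])
E
```

```text
[ 0.5286 -0.2277  0.1318 -0.401 ] -22.97331327968323
[[-0.3902 -0.539 ]
 [ 0.1635  0.2958]
 [-0.0584 -0.7914]
 [ 0.07   -0.4029]
 [-0.0405 -0.1181]
 [-0.4955 -0.9492]
 [-0.8806  1.8173]]
wrist only [ 0.5443 -0.2329  0.1194 -0.3636]
[array([ 0.5033001 , -0.25319345]), array([ 0.5272375 , -0.19073375]), array([ 0.61408302, -0.2967667 ]), array([ 0.64000876, -0.23245833])]
```

```bash
python3 - <<'E'
from wr import *
np.set_printoptions(precision=4,suppress=True)
p,r,s=pose(); print(r.T@(np.array([.5288,-.2278,.131])-p)); print(s['clock'])
E
```

```text
[ 0.0009 -0.0003  0.2747]
7.6
```

Call:
carry_out --motion '[{"jaw":0.5,"tx":0.1,"ty":0,"tz":4,"wx":0,"wy":0,"wz":0},{"jaw":0.5,"tx":0,"ty":0,"tz":3,"wx":0,"wy":0,"wz":0},{"jaw":0.5,"tx":0,"ty":0,"tz":2,"wx":0,"wy":0,"wz":0},{"jaw":0.5,"tx":0,"ty":0,"tz":1.5,"wx":0,"wy":0,"wz":0},{"jaw":0.5,"tx":0,"ty":0,"tz":1.5,"wx":0,"wy":0,"wz":0},{"jaw":0.5,"tx":0,"ty":0,"tz":0,"wx":0,"wy":0,"wz":0}]'

```text
clock: 8.35
tcp_pos: [0.4528, -0.1983, 0.2611]
orientation: [0.269, 0.175, 0.946, -0.05]
wrist_force: [1.2, -0.4, -0.7]
finger_gap: 0.0644
```

```bash
python3 - <<'E'
from wr import *
np.set_printoptions(precision=4,suppress=True)
p,r,s=pose(); print(r.T@(np.array([.5288,-.2278,.131])-p),s['wrist_force'])
a,_=shot('wrist','w7'); b,_=shot('side','s7'); c,_=shot('scene','sc7')
cv2.imwrite("pics/c12.png",np.hstack([cv2.resize(b[215:315,270:370],None,fx=4,fy=4,interpolation=2),cv2.resize(c[120:220,170:270],None,fx=4,fy=4,interpolation=2)]))
E
```

```text
[-0.0008 -0.0004  0.1536] [ 1.1724 -0.4397 -0.7297]
```

View pics/w7.png

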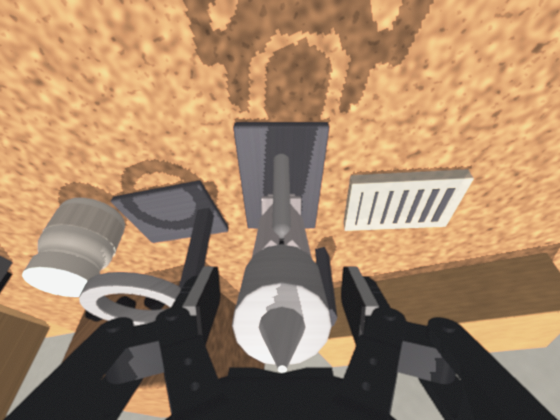

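View pics/c12.png

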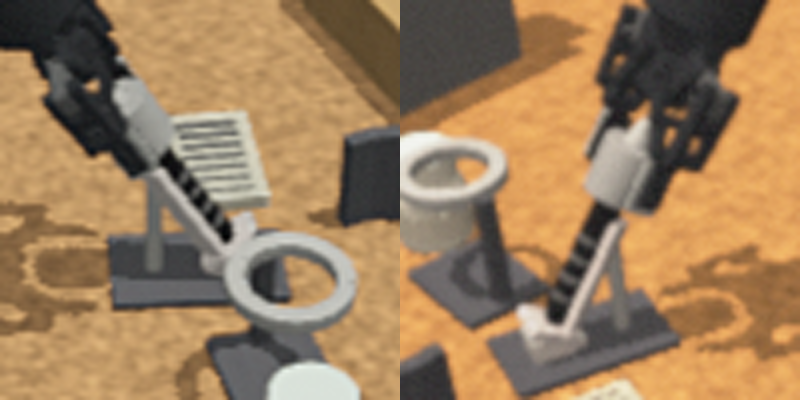

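The drum face, centred at (282,325), lies midway between the fingers at columns 216 and 344. I'll check the offset along tool x.

```bash
python3 - <<'E'
from wr import *
np.set_printoptions(precision=4,suppress=True)
p,r,s=pose(); T=np.eye(4);T[:3,:3]=r;T[:3,3]=p
M=np.load('pics/w7.npy')@T
for z in (.130,.135,.14): print(z,[onz('',c,z,M) for c in [(233,322),(331,322),(282,285),(282,364)]])
E
python3 - <<'E'
import cv2
d=cv2.imread("pics/w7.png")
cv2.imwrite("pics/c13.png",cv2.resize(d[220:400,190:370],None,fx=3.3,fy=3.3,interpolation=cv2.INTER_CUBIC))
E
```

```text
0.13 [array([ 0.0048, -0.0191]), array([0.0049, 0.02  ]), array([0.0216, 0.0004]), array([-0.0162,  0.0005])]
0.135 [array([ 0.0009, -0.0201]), array([0.001, 0.021]), array([0.0186, 0.0005]), array([-0.0212,  0.0006])]
0.14 [array([-0.0029, -0.021 ]), array([-0.0029,  0.0221]), array([0.0156, 0.0005]), array([-0.0261,  0.0006])]
```

View pics/c13.png

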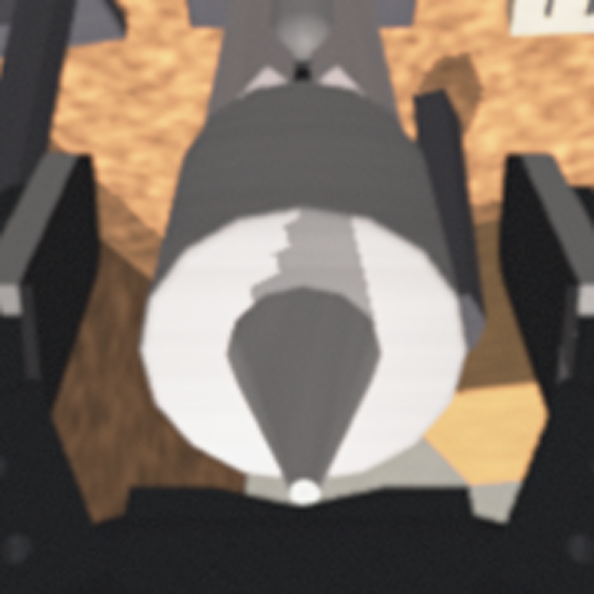

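Call:
carry_out --motion '[{"jaw":0.2,"tx":-0.1,"ty":0,"tz":0,"wx":0,"wy":0,"wz":0},{"jaw":-1,"tx":0,"ty":0,"tz":0,"wx":0,"wy":0,"wz":0},{"jaw":-1,"tx":0,"ty":0,"tz":0,"wx":0,"wy":0,"wz":0},{"jaw":-1,"tx":0,"ty":0,"tz":0,"wx":0,"wy":0,"wz":0},{"jaw":-1,"tx":0,"ty":0,"tz":0,"wx":0,"wy":0,"wz":0},{"jaw":-1,"tx":0,"ty":0,"tz":0,"wx":0,"wy":0,"wz":0}]' --force 60

```text
clock: 9.25
tcp_pos: [0.4533, -0.1983, 0.2639]
orientation: [0.272, 0.175, 0.945, -0.05]
wrist_force: [-3.1, 2.2, 6.4]
finger_gap: 0.0409
```

Gripped, with the gap at 40.9 mm. I'll draw it back along its own axis.

Call:
carry_out --motion '[{"jaw":-1,"tx":0,"ty":0,"tz":-1,"wx":0,"wy":0,"wz":0},{"jaw":-1,"tx":0,"ty":0,"tz":-2,"wx":0,"wy":0,"wz":0},{"jaw":-1,"tx":0,"ty":0,"tz":-3,"wx":0,"wy":0,"wz":0},{"jaw":-1,"tx":0,"ty":0,"tz":-4,"wx":0,"wy":0,"wz":0},{"jaw":-1,"tx":0,"ty":0,"tz":-3,"wx":0,"wy":0,"wz":0},{"jaw":-1,"tx":0,"ty":0,"tz":0,"wx":0,"wy":0,"wz":0}]'

```text
clock: 10.0
tcp_pos: [0.3882, -0.1736, 0.3749]
orientation: [0.272, 0.175, 0.945, -0.051]
wrist_force: [-0.1, -0.3, -2.6]
finger_gap: 0.0407
```

```bash
python3 - <<'E'
from wr import *
np.set_printoptions(precision=4,suppress=True)
a,_=shot('wrist','w8'); b,_=shot('side','s8'); c,_=shot('scene','sc8')
p,r,s=pose(); print(p,r,s['wrist_force'],s['clock'])
cv2.imwrite("pics/c14.png",np.hstack([cv2.resize(b[170:320,240:390],None,fx=2.66,fy=2.66,interpolation=2),cv2.resize(c[90:240,160:310],None,fx=2.66,fy=2.66,interpolation=2)]))
E
```

```text
[ 0.3884 -0.1735  0.3718] [[-0.7927  0.3585  0.4931]
 [ 0.3047  0.9335 -0.1889]
 [-0.528   0.0005 -0.8492]] [ 0.0798  0.514  -2.4815] 10.15
```

View pics/c14.png

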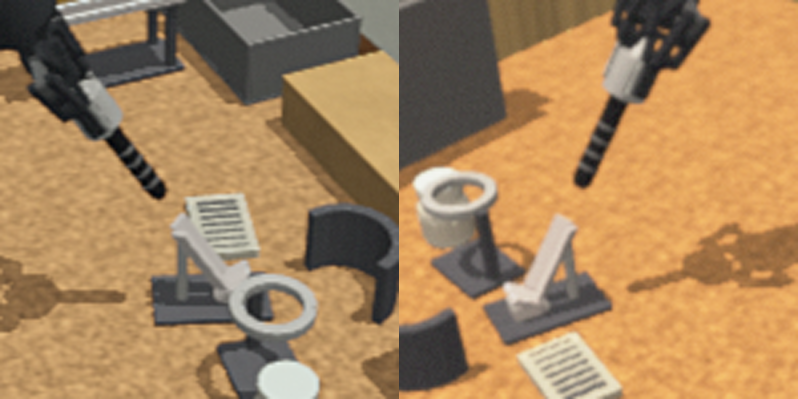

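Call:
carry_out --motion '[{"jaw":-1,"tx":0,"ty":0,"tz":0,"wx":0,"wy":8,"wz":0},{"jaw":-1,"tx":0,"ty":0,"tz":-1,"wx":0,"wy":8,"wz":0},{"jaw":-1,"tx":0,"ty":0,"tz":-1,"wx":0,"wy":8,"wz":0},{"jaw":-1,"tx":0,"ty":0,"tz":-1,"wx":0,"wy":8,"wz":0},{"jaw":-1,"tx":0,"ty":0,"tz":-1,"wx":0,"wy":0,"wz":-7},{"jaw":-1,"tx":0,"ty":0,"tz":-1,"wx":0,"wy":0,"wz":-7},{"jaw":-1,"tx":0,"ty":0,"tz":-0.5,"wx":0,"wy":0,"wz":-7},{"jaw":-1,"tx":-1.45,"ty":4.8,"tz":0,"wx":0,"wy":0,"wz":0},{"jaw":-1,"tx":-1.45,"ty":4.8,"tz":0,"wx":0,"wy":0,"wz":0},{"jaw":-1,"tx":-1.45,"ty":4.8,"tz":0,"wx":0,"wy":0,"wz":0},{"jaw":-1,"tx":-1.45,"ty":4.8,"tz":0,"wx":0,"wy":0,"wz":0},{"jaw":-1,"tx":-1.45,"ty":4.8,"tz":0,"wx":0,"wy":0,"wz":0},{"jaw":-1,"tx":-1.45,"ty":4.8,"tz":0,"wx":0,"wy":0,"wz":0},{"jaw":-1,"tx":-1.45,"ty":4.8,"tz":0,"wx":0,"wy":0,"wz":0},{"jaw":-1,"tx":-1.45,"ty":4.8,"tz":0,"wx":0,"wy":0,"wz":0},{"jaw":-1,"tx":0,"ty":0,"tz":0,"wx":0,"wy":0,"wz":0},{"jaw":-1,"tx":0,"ty":0,"tz":0,"wx":0,"wy":0,"wz":0}]'

```text
clock: 12.28
tcp_pos: [0.4972, 0.2134, 0.425]
orientation: [-0.001, -0.001, 1.0, -0.001]
wrist_force: [-0.1, -0.2, -3.1]
finger_gap: 0.0405
```

```bash
python3 - <<'E'
from wr import *
np.set_printoptions(precision=4,suppress=True)
a,_=shot('wrist','w9'); b,_=shot('side','s9'); c,_=shot('scene','sc9')
p,r,s=pose(); print(p,r,s['wrist_force'],s['clock'])
cv2.imwrite("pics/c15.png",np.hstack([cv2.resize(b[80:200,200:280],None,fx=5,fy=5,interpolation=2),cv2.resize(c[130:250,340:420],None,fx=5,fy=5,interpolation=2)]))
E
```

```text
[0.497  0.2123 0.4264] [[-1.      0.0012 -0.0008]
 [ 0.0012  1.     -0.0004]
 [ 0.0008 -0.0004 -1.    ]] [ 0.3519  0.4923 -3.1416] 12.425
```

View pics/c15.png

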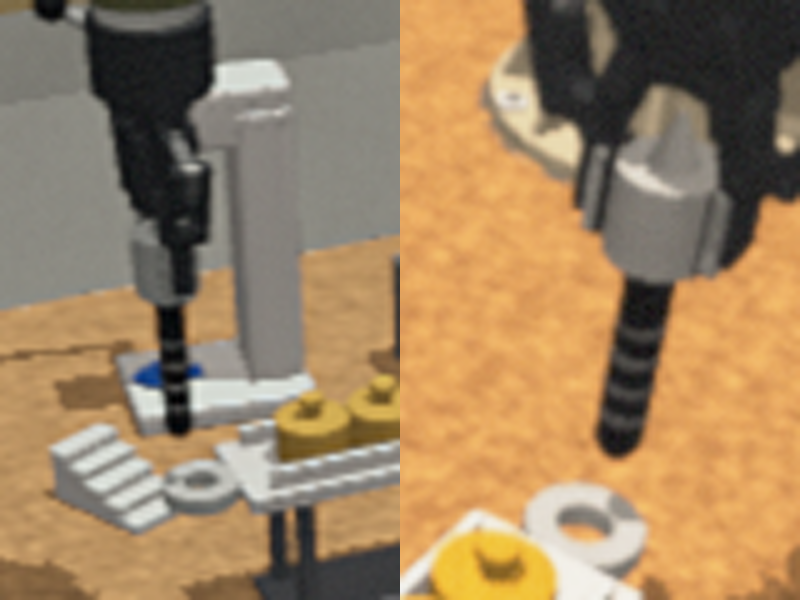

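View pics/w9.png

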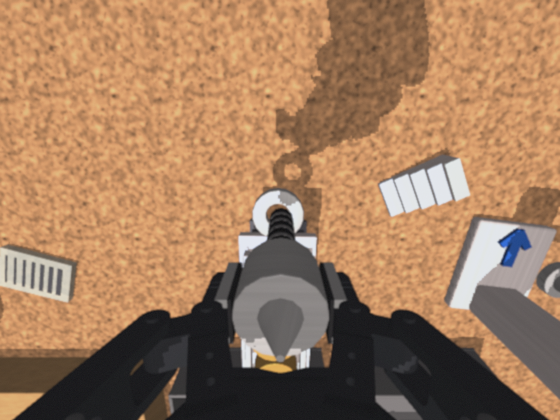

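```bash
python3 - <<'E'
from wr import *
np.set_printoptions(precision=4,suppress=True)
a=cv2.imread('pics/s9.png');b=cv2.imread('pics/sc9.png');w=cv2.imread('pics/w9.png')
cv2.imwrite("pics/c16.png",np.hstack([cv2.resize(a[125:185,215:255],None,fx=10,fy=10,interpolation=2),cv2.resize(b[160:220,375:415],None,fx=10,fy=10,interpolation=2)]))
cv2.imwrite("pics/c17.png",cv2.resize(w[170:360,220:340],None,fx=3.15,fy=3.15,interpolation=2))
E
```

```text
(no output)
```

View pics/c16.png

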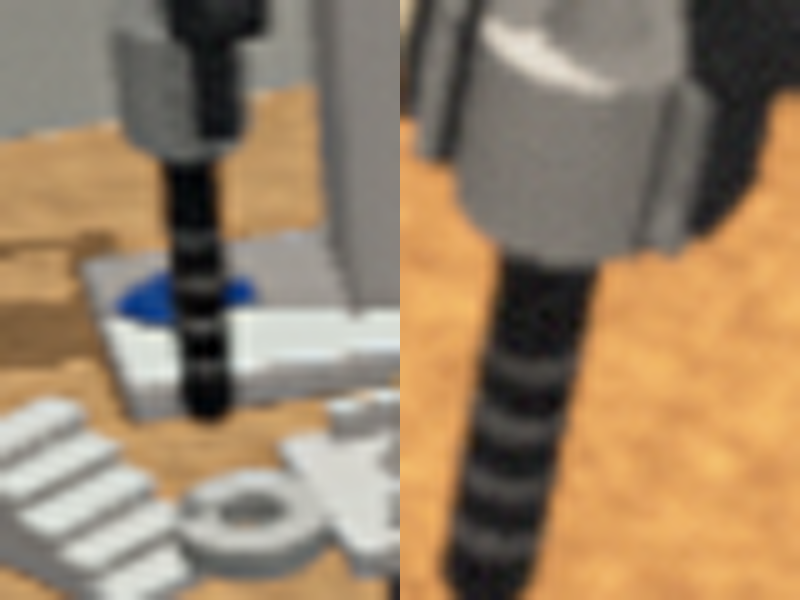

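View pics/c17.png

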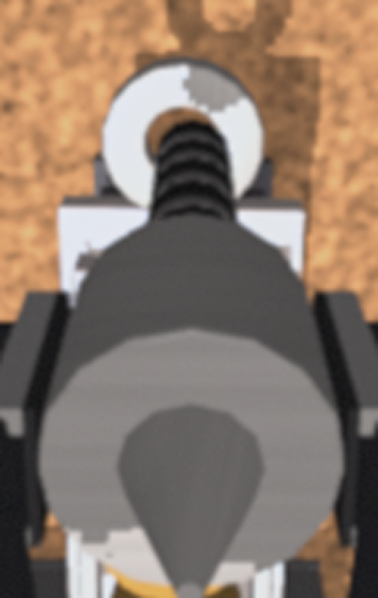

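```bash
cat > ax.py <<'E'
from wr import *
np.set_printoptions(precision=4,suppress=True)
def axis(side2,scene2):
    pl=[]
    for n,(a,b) in (('side',side2),('scene',scene2)):
        l=np.cross(np.r_[a,1],np.r_[b,1]); q=P(n).T@l; pl.append(q/np.linalg.norm(q[:3]))
    d=np.cross(pl[0][:3],pl[1][:3]); d/=d[2]
    def at(z): 
        A=np.array([pl[0][:2],pl[1][:2]]); return np.linalg.solve(A,-np.array([q[2]*z+q[3] for q in pl]))
    return d,at
E
python3 - <<'E'
from ax import *
s=lambda x,y:un((x,y),(215,125),10); c=lambda x,y:un((x-400,y),(375,160),10)
d,at=axis((s(190,180),s(206,380)),(c(550,280),c(488,560)))
print(d,[at(z) for z in (.27,.25,.17,.15)])
for z in(.27,.25,.17,.15): print(z,proj('side',[*at(z),z]),proj('scene',[*at(z),z]))
p,r,_=pose(); print('tool axis at .25',p+r[:,2]*.175)
M=np.load('pics/w9.npy'); u=lambda x,y:un((x,y),(220,170),3.15)
print('ring',[onz('',u(*q),.115,M) for q in [(104,135),(263,135),(184,62)]],'tip front',[onz('',u(*q),.151,M) for q in [(157,150),(229,150),(192,122)]])
print('head',[onz('',u(*q),.29,M) for q in [(38,455),(343,455)]])
E
```

```text
[0.0061 0.0127 1.    ] [array([0.4939, 0.2142]), array([0.4938, 0.214 ]), array([0.4933, 0.213 ]), array([0.4932, 0.2127])]
0.27 [[232.644  131.2248]] [[393.0762 171.625 ]]
0.25 [[233.124  137.2245]] [[391.1715 180.2269]]
0.17 [[234.9754 160.3678]] [[384.1852 211.7782]]
0.15 [[235.4219 165.9488]] [[382.5812 219.022 ]]
tool axis at .25 [0.4969 0.2122 0.2514]
ring [array([0.5029, 0.1849]), array([0.5028, 0.2352]), array([0.4793, 0.2103])] tip front [array([0.4961, 0.2031]), array([0.4961, 0.223 ]), array([0.488 , 0.2128])]
head [array([0.4936, 0.1925]), array([0.4935, 0.2332])]
```

```bash
python3 - <<'E'
from ax import *
a=cv2.imread('pics/s9.png');b=cv2.imread('pics/sc9.png')
cv2.imwrite("pics/c18.png",np.hstack([cv2.resize(a[165:190,225:255],None,fx=13,fy=13,interpolation=2),cv2.resize(b[220:245,360:395],None,fx=13,fy=13,interpolation=2)]))
E
```

```text
(no output)
```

View pics/c18.png

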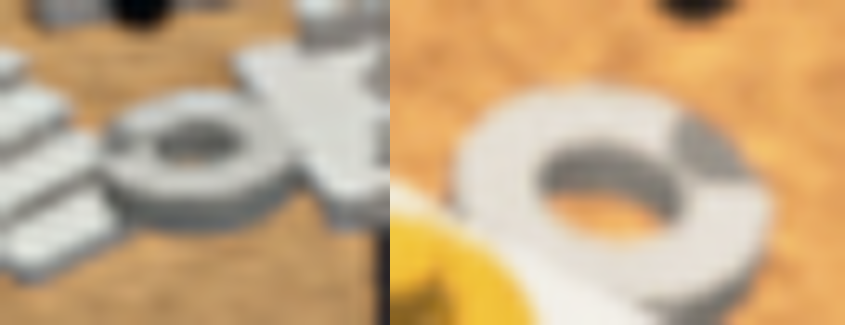

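```bash
python3 - <<'E'
from ax import *
S=un((198,144),(225,165),13);Cc=un((222,190),(360,220),13)
print(S,Cc,tri3(Cc,S),onz('side',S,.115),onz('scene',Cc,.115))
E
```

```text
[239.7692 175.6154] [376.6154 234.1538] (array([0.5043, 0.2105, 0.1131]), array([-0.2,  0.1, -0.1, -0. ])) [0.5034 0.2069] [0.5058 0.2114]
```

Call:
carry_out --motion '[{"jaw":-1,"tx":-0.9,"ty":-0.27,"tz":0,"wx":0,"wy":0,"wz":0},{"jaw":-1,"tx":0,"ty":0,"tz":1.2,"wx":0,"wy":0,"wz":0},{"jaw":-1,"tx":0,"ty":0,"tz":1.3,"wx":0,"wy":0,"wz":0},{"jaw":-1,"tx":0,"ty":0,"tz":0,"wx":0,"wy":0,"wz":0},{"jaw":-1,"tx":0,"ty":0,"tz":0,"wx":0,"wy":0,"wz":0}]'

```text
clock: 13.05
tcp_pos: [0.5059, 0.2106, 0.4017]
orientation: [-0.0, -0.0, 1.0, -0.0]
wrist_force: [0.7, 0.3, -2.0]
finger_gap: 0.0404
```

```bash
python3 - <<'E'
from ax import *
w,_=shot('wrist','w10'); a,_=shot('side','s10'); b,_=shot('scene','sc10')
p,r,s=pose(); print(p,r[:,2],s['wrist_force'],s['clock'])
cv2.imwrite("pics/c19.png",np.hstack([cv2.resize(a[135:190,222:257],None,fx=10,fy=10,interpolation=2),cv2.resize(b[190:245,360:400],None,fx=10,fy=10,interpolation=2)]))
cv2.imwrite("pics/c20.png",cv2.resize(w[170:360,220:340],None,fx=3.15,fy=3.15,interpolation=2))
E
```

```text
[0.5061 0.2107 0.4023] [ 0.0009  0.0003 -1.    ] [ 0.0271  0.1233 -2.5655] 13.2
```

View pics/c19.png

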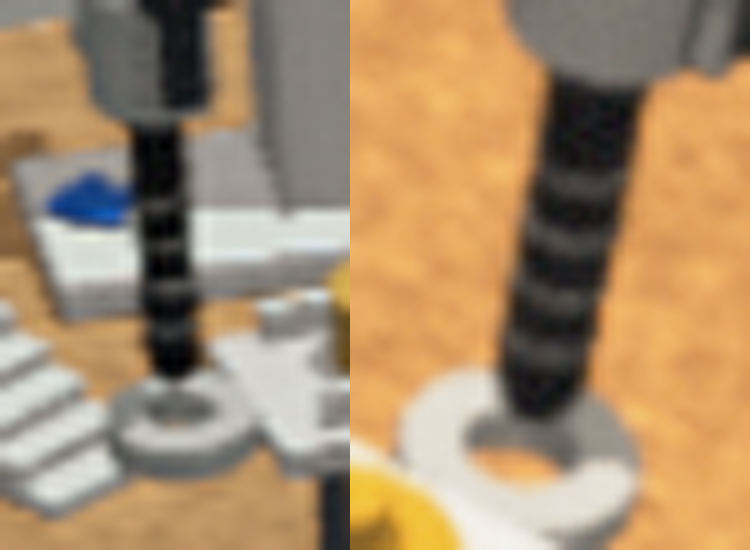

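View pics/c20.png

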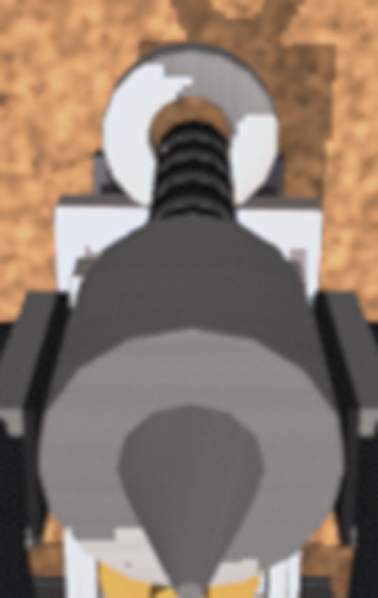

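```bash
python3 - <<'E'
from ax import *
s=lambda x,y:un((x,y),(222,135),10); c=lambda x,y:un((x-350,y),(360,190),10)
d,at=axis((s(158,150),s(173.5,350)),(c(595,100),c(544,360)))
print(d,[at(z) for z in (.22,.13,.115)])
print('side ring',onz('side',s(181,412),.115),'axis proj at .115', proj('side',[*at(.115),.115])-s(181,412))
print('scene bore',onz('scene',c(521,455),.115), proj('scene',[*at(.115),.115])-c(521,455))
M=np.load('pics/w10.npy'); u=lambda x,y:un((x,y),(220,170),3.15)
print('ring',[onz('',u(*q),.115,M) for q in [(103,135),(279,135),(191,45),(191,97),(149,130),(232,130)]],'tip',[onz('',u(*q),z,M) for z in(.127,.135) for q in [(156,150),(230,150),(192.5,121)]])
E
```

```text
[-0.0006 -0.0051  1.    ] [array([0.5035, 0.2114]), array([0.5036, 0.2119]), array([0.5036, 0.212 ])]
side ring [0.5028 0.2062] axis proj at .115 [[-0.3358 -0.8553]]
scene bore [0.5082 0.2129] [[ 0.6984 -1.335 ]]
ring [array([0.505 , 0.1845]), array([0.505 , 0.2355]), array([0.4786, 0.21  ]), array([0.4936, 0.21  ]), array([0.5035, 0.1978]), array([0.5035, 0.2218])] tip [array([0.5057, 0.2003]), array([0.5056, 0.2208]), array([0.4973, 0.2104]), array([0.503 , 0.2006]), array([0.503 , 0.2205]), array([0.4949, 0.2104])]
```

The tip lies within about 1.5 mm of the bore axis in every view. I'll enter slowly and watch the force.

Call:
carry_out --motion '[{"jaw":-1,"tx":0,"ty":-0.06,"tz":0.4,"wx":0,"wy":0,"wz":0},{"jaw":-1,"tx":0,"ty":0,"tz":0.6,"wx":0,"wy":0,"wz":0},{"jaw":-1,"tx":0,"ty":0,"tz":0.6,"wx":0,"wy":0,"wz":0},{"jaw":-1,"tx":0,"ty":0,"tz":0.6,"wx":0,"wy":0,"wz":0},{"jaw":-1,"tx":0,"ty":0,"tz":0.6,"wx":0,"wy":0,"wz":0},{"jaw":-1,"tx":0,"ty":0,"tz":0,"wx":0,"wy":0,"wz":0},{"jaw":-1,"tx":0,"ty":0,"tz":0,"wx":0,"wy":0,"wz":0}]'

```text
clock: 14.08
tcp_pos: [0.5061, 0.21, 0.374]
orientation: [0.0, -0.0, 1.0, 0.0]
wrist_force: [0.2, -0.4, -3.5]
finger_gap: 0.0408
```

```bash
python3 - <<'E'
from ax import *
w,_=shot('wrist','w11'); a,_=shot('side','s11'); b,_=shot('scene','sc11')
p,r,s=pose(); print(p,r[:,2],s['wrist_force'],s['ft_torque'],s['clock'])
A=cv2.resize(a[145:195,222:262],None,fx=8,fy=8,interpolation=2);B=cv2.resize(b[200:250,360:400],None,fx=8,fy=8,interpolation=2)
cv2.imwrite("pics/c21.png",np.hstack([A,B]))
cv2.imwrite("pics/c22.png",cv2.resize(w[170:360,220:340],None,fx=3.15,fy=3.15,interpolation=2))
E
```

```text
[0.5061 0.21   0.3742] [ 0.0006  0.0002 -1.    ] [-0.4218  0.4046 -2.0507] [0.0169 0.0002 0.017 ] 14.225
```

View pics/c21.png

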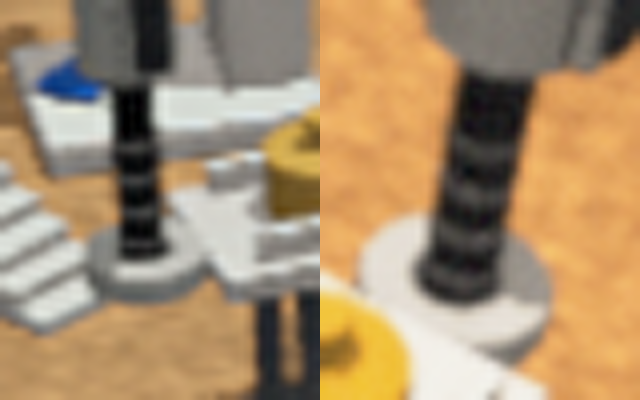

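View pics/c22.png

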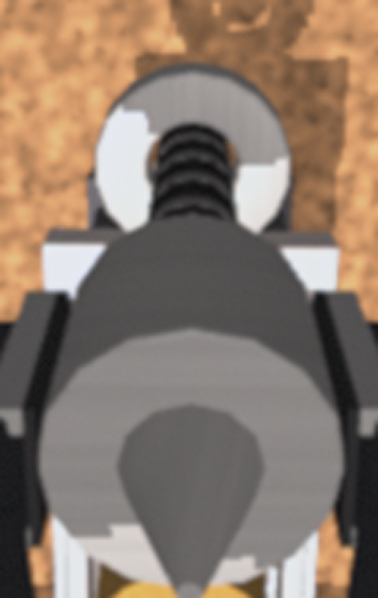

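The handle is in the bore and centred, with no contact force. I'll continue down.

Call:
carry_out --motion '[{"jaw":-1,"tx":-0.05,"ty":0,"tz":0.6,"wx":0,"wy":0,"wz":0},{"jaw":-1,"tx":0,"ty":0,"tz":0.9,"wx":0,"wy":0,"wz":0},{"jaw":-1,"tx":0,"ty":0,"tz":0.9,"wx":0,"wy":0,"wz":0},{"jaw":-1,"tx":0,"ty":0,"tz":0.9,"wx":0,"wy":0,"wz":0},{"jaw":-1,"tx":0,"ty":0,"tz":0.9,"wx":0,"wy":0,"wz":0},{"jaw":-1,"tx":0,"ty":0,"tz":0.9,"wx":0,"wy":0,"wz":0},{"jaw":-1,"tx":0,"ty":0,"tz":0,"wx":0,"wy":0,"wz":0}]'

```text
clock: 15.1
tcp_pos: [0.5062, 0.2099, 0.3218]
orientation: [-0.001, -0.0, 1.0, -0.0]
wrist_force: [-0.8, 0.1, -3.1]
finger_gap: 0.0408
```

```bash
python3 - <<'E'
from ax import *
w,_=shot('wrist','w12'); a,_=shot('side','s12'); b,_=shot('scene','sc12')
p,r,s=pose(); print(p,r[:,2],s['wrist_force'],s['ft_torque'],s['clock'])
A=cv2.resize(a[145:195,222:262],None,fx=8,fy=8,interpolation=2);B=cv2.resize(b[200:250,360:400],None,fx=8,fy=8,interpolation=2)
cv2.imwrite("pics/c23.png",np.hstack([A,B]))
E
```

```text
[0.5067 0.21   0.3232] [ 0.0006  0.0002 -1.    ] [ 0.2635 -0.1103 -2.5365] [-0.005  -0.024   0.0177] 15.25
```

View pics/c23.png

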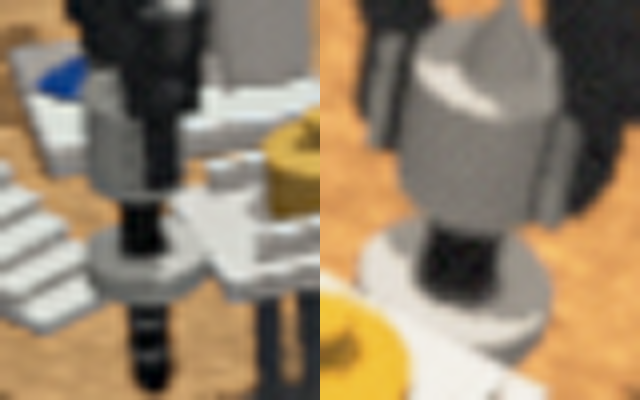

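Call:
carry_out --motion '[{"jaw":-1,"tx":0,"ty":0,"tz":0.8,"wx":0,"wy":0,"wz":0},{"jaw":-1,"tx":0,"ty":0,"tz":0.8,"wx":0,"wy":0,"wz":0},{"jaw":-1,"tx":0,"ty":0,"tz":0.6,"wx":0,"wy":0,"wz":0},{"jaw":-1,"tx":0,"ty":0,"tz":0.3,"wx":0,"wy":0,"wz":0},{"jaw":-1,"tx":0,"ty":0,"tz":0,"wx":0,"wy":0,"wz":0},{"jaw":-1,"tx":0,"ty":0,"tz":0,"wx":0,"wy":0,"wz":0}]'

```text
clock: 16.0
tcp_pos: [0.5067, 0.21, 0.298]
orientation: [0.0, -0.0, 1.0, 0.0]
wrist_force: [-0.2, 0.3, -2.4]
finger_gap: 0.0404
```

```bash
python3 - <<'E'
from ax import *
w,_=shot('wrist','w13'); a,_=shot('side','s13'); b,_=shot('scene','sc13')
p,r,s=pose(); print(p,r[:,2],s['wrist_force'],s['ft_torque'],s['clock'])
A=cv2.resize(a[145:195,222:262],None,fx=8,fy=8,interpolation=2);B=cv2.resize(b[200:250,360:400],None,fx=8,fy=8,interpolation=2)
cv2.imwrite("pics/c24.png",np.hstack([A,B]))
E
```

```text
[0.5067 0.21   0.2981] [ 0.0006  0.0002 -1.    ] [ 0.0932 -0.1005 -2.9825] [0.0015 0.0269 0.0068] 16.15
```

View pics/c24.png

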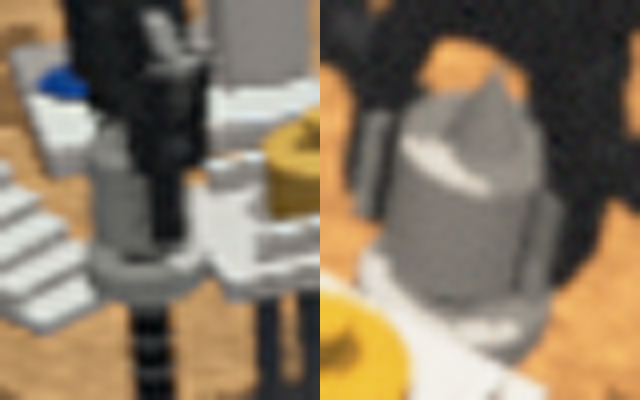

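A few millimetres are left, so I'll lower in small rows until it touches.

Call:
carry_out --motion '[{"jaw":-1,"tx":0,"ty":0,"tz":0.2,"wx":0,"wy":0,"wz":0},{"jaw":-1,"tx":0,"ty":0,"tz":0.2,"wx":0,"wy":0,"wz":0},{"jaw":-1,"tx":0,"ty":0,"tz":0,"wx":0,"wy":0,"wz":0},{"jaw":-1,"tx":0,"ty":0,"tz":0,"wx":0,"wy":0,"wz":0}]'

```text
clock: 16.65
tcp_pos: [0.5065, 0.2099, 0.2938]
orientation: [-0.0, -0.0, 1.0, 0.0]
wrist_force: [0.3, 0.3, -3.4]
finger_gap: 0.0408
```

Call:
carry_out --motion '[{"jaw":-1,"tx":0,"ty":0,"tz":0.1,"wx":0,"wy":0,"wz":0},{"jaw":-1,"tx":0,"ty":0,"tz":0.1,"wx":0,"wy":0,"wz":0},{"jaw":-1,"tx":0,"ty":0,"tz":0,"wx":0,"wy":0,"wz":0},{"jaw":-1,"tx":0,"ty":0,"tz":0,"wx":0,"wy":0,"wz":0}]'

```text
clock: 17.15
tcp_pos: [0.5066, 0.21, 0.2918]
orientation: [0.0, -0.0, 1.0, 0.0]
wrist_force: [0.6, 0.0, -3.5]
finger_gap: 0.0409
```

Call:
carry_out --motion '[{"jaw":-1,"tx":0,"ty":0,"tz":0.1,"wx":0,"wy":0,"wz":0},{"jaw":-1,"tx":0,"ty":0,"tz":0,"wx":0,"wy":0,"wz":0}]'

```text
clock: 17.4
tcp_pos: [0.5065, 0.2099, 0.2908]
orientation: [-0.0, -0.0, 1.0, 0.0]
wrist_force: [-0.5, -0.3, -2.5]
finger_gap: 0.0406
```

Call:
carry_out --motion '[{"jaw":-1,"tx":0,"ty":0,"tz":0.1,"wx":0,"wy":0,"wz":0},{"jaw":-1,"tx":0,"ty":0,"tz":0,"wx":0,"wy":0,"wz":0}]'

```text
clock: 17.65
tcp_pos: [0.5065, 0.21, 0.2904]
orientation: [0.0, -0.0, 1.0, 0.0]
wrist_force: [-1.8, -0.9, 3.3]
finger_gap: 0.0406
```

Contact came at TCP z = 0.2904 (0.290 expected), with the force changing by about 6 N. I'll release and rise straight up.

Call:
carry_out --motion '[{"jaw":0.05,"tx":0,"ty":0,"tz":0,"wx":0,"wy":0,"wz":0},{"jaw":0.15,"tx":0,"ty":0,"tz":0,"wx":0,"wy":0,"wz":0},{"jaw":0.3,"tx":0,"ty":0,"tz":0,"wx":0,"wy":0,"wz":0},{"jaw":0.4,"tx":0,"ty":0,"tz":0,"wx":0,"wy":0,"wz":0},{"jaw":0.4,"tx":0,"ty":0,"tz":0,"wx":0,"wy":0,"wz":0}]'

```text
clock: 18.27
tcp_pos: [0.5066, 0.21, 0.2898]
orientation: [0.0, -0.0, 1.0, 0.0]
wrist_force: [-0.4, -0.5, -0.0]
finger_gap: 0.0598
```

```bash
python3 - <<'E'
from ax import *
w,_=shot('wrist','w14'); a,_=shot('side','s14'); b,_=shot('scene','sc14')
p,r,s=pose(); print(p,s['wrist_force'],s['finger_gap'],s['clock'])
A=cv2.resize(a[145:195,222:262],None,fx=8,fy=8,interpolation=2);B=cv2.resize(b[200:250,360:400],None,fx=8,fy=8,interpolation=2)
cv2.imwrite("pics/c25.png",np.hstack([A,B]))
E
```

```text
[0.5066 0.2099 0.2898] [ 0.224   0.4212 -0.5467] 0.059873191429805184 18.425
```

View pics/c25.png

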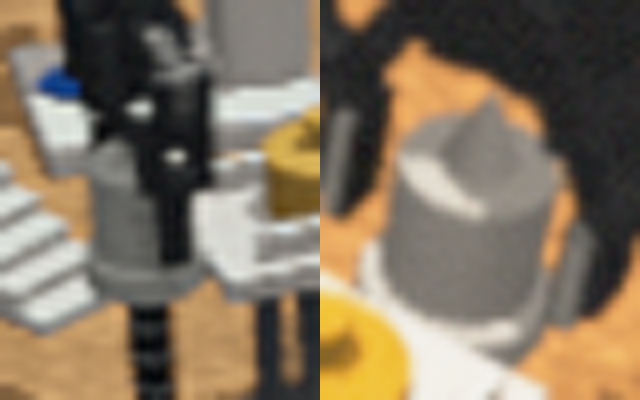

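View pics/w14.png

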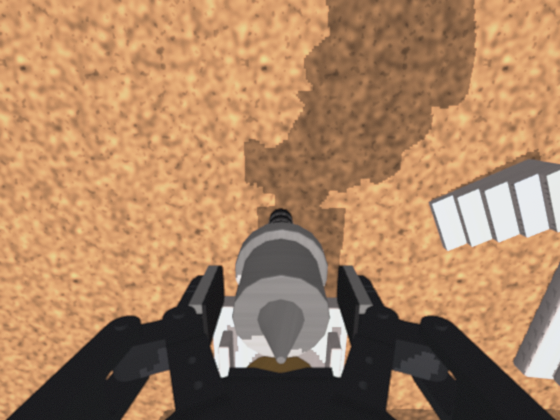

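The pointer is free and upright, with the fingers clear on both sides of the drum. I'll withdraw upward.

Call:
carry_out --motion '[{"jaw":0.4,"tx":0,"ty":0,"tz":-1.5,"wx":0,"wy":0,"wz":0},{"jaw":0.4,"tx":0,"ty":0,"tz":-3,"wx":0,"wy":0,"wz":0},{"jaw":0.4,"tx":0,"ty":0,"tz":-4,"wx":0,"wy":0,"wz":0},{"jaw":0.4,"tx":0,"ty":0,"tz":-4,"wx":0,"wy":0,"wz":0},{"jaw":0.4,"tx":5,"ty":0,"tz":-2,"wx":0,"wy":0,"wz":0},{"jaw":0.4,"tx":5,"ty":-3,"tz":0,"wx":0,"wy":0,"wz":0},{"jaw":0.4,"tx":0,"ty":0,"tz":0,"wx":0,"wy":0,"wz":0},{"jaw":0.4,"tx":0,"ty":0,"tz":0,"wx":0,"wy":0,"wz":0}]'

```text
clock: 19.42
tcp_pos: [0.4068, 0.18, 0.4361]
orientation: [0.001, -0.0, 1.0, 0.0]
wrist_force: [-0.1, 0.4, 0.8]
finger_gap: 0.0598
```

```bash
python3 - <<'E'
from ax import *
a,_=shot('side','s15'); b,_=shot('scene','sc15')
p,r,s=pose(); print(p,s['wrist_force'],s['clock'])
A=cv2.resize(a[130:210,215:315],None,fx=4,fy=5,interpolation=2);B=cv2.resize(b[200:280,315:415],None,fx=4,fy=5,interpolation=2)
cv2.imwrite("pics/c26.png",np.hstack([A,B]))
# bystander change
for n,x,y in (('side','side0','s15'),('scene','scene0','sc15')):
    d=cv2.absdiff(cv2.imread(f'pics/{x}.png'),cv2.imread(f'pics/{y}.png')).max(2); cv2.imwrite(f'pics/diff_{n}.png',d*3)
E
```

```text
[0.4076 0.1802 0.4355] [0.4828 0.5489 0.4867] 19.525
```

View pics/c26.png

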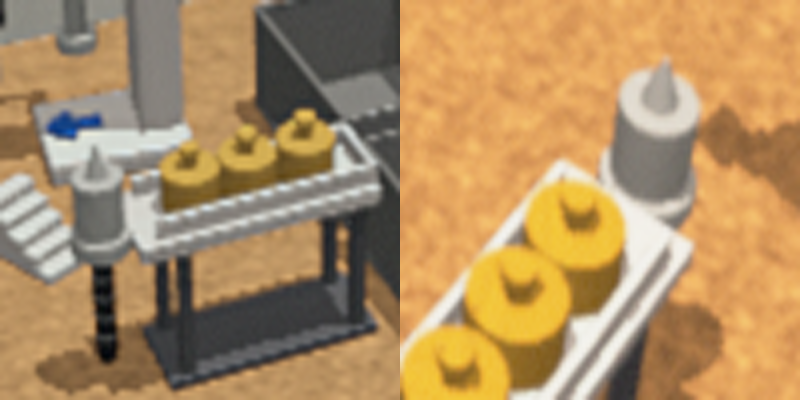

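View pics/sc15.png

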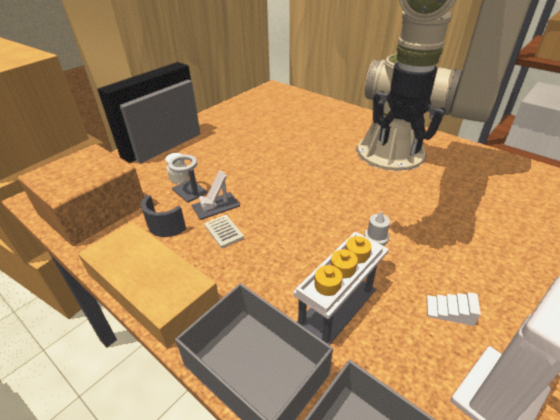

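View pics/s15.png

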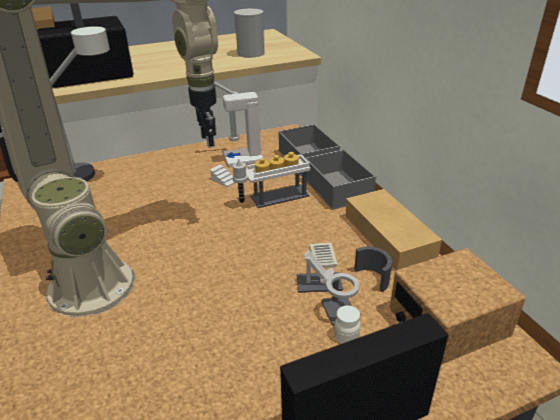

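The pointer hangs upright with its head flat on the ring, all three weights stand in the lane, and the bystanders have not moved. I'll check the cone tip's height numerically, then hand in.

```bash
python3 - <<'E'
from ax import *
from workcell import env
print(tri3([315+263/4,200+60/5],[215+96/4,130+145/5]))
print(env.hand_in())
E
```

```text
(array([0.5053, 0.2096, 0.1744]), array([-0.6,  0.4, -0.2, -0.1]))
the job is handed in; nothing more can be done
None
```

The job is done and handed in; `hand_in` reports no verdict. The clock read about 19.5 s of the allowed 64 s.

- **Weights:** I pushed the weight off the ring with nearly closed fingers. In the last pictures all three stand upright in a row in the lane.
- **Pointer:** I gripped it by the drum head, drew it out along its cradle, and turned it upright. I lowered it handle first through the ring until it touched, about 6 N at tool height 0.290 m (0.290 expected), then let go and withdrew.
- **Last checks:** Both fixed cameras show the head flat on the ring and the handle hanging straight down. The cone tip measured at (0.505, 0.210, 0.174), against about (0.505, 0.210, 0.177) expected. The 3 mm height gap matches the slightly low heights I got for every top point. By eye, none of the bystanders has moved.
- **Disagreements:** The wrist camera and the fixed cameras differed by about 2 mm on the handle's x position over the ring. I steered between the two readings, and the handle went in with no noticeable contact force.

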